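Press the lid onto a paint tin with the bench air press

TASK

Close the blue-banded paint tin, whose lid still stands proud: lift it out of the crate, stand it down on the bare front part of the press's base plate and let go, then take it again from the front, leaning back so as to clear the ram, and slide it in under the ram until it is seated against both faces of the vee stop. Push the valve lever outwards, away from the ram, to bring the ram down, keep it over for two seconds once the lid is flush, let the lever spring back to the middle, then push it the other way until the ram is right up again and let it recentre. Leave the closed tin standing in the vee and do not knock or shift the other tins and the jars about.

Things in the scene. Friction and masses are not known exactly. Their poses are not given: they have to be found in the camera images.
- tin_center (a point): centre (half-way up, on the axis) of the blue-banded paint tin to be closed: upright metal cylinder 64 mm in diameter, 75 mm tall to its rim, about 0.3 kg; z = its axis, up. Its plug lid (brass-coloured disc, 51 mm in diameter) sits in the rim and at first stands 5 mm proud of it. It starts upright in one of the crate's three places, the other two hold closed tins
- lid (a joint): how far that tin's lid has been pressed in (m): 0 = 5 mm proud of the rim, 0.005 = home, flush with the rim. The ram's push is ample for it; it stays where it is pushed
- crate: fixed plywood crate, 284 mm long (x axis), 100 mm wide (y); origin: centre of its underside. On its 8 mm floor three tins stand in a row along x at -85, 0, +85 mm (21 mm gaps). Long side walls low (26 mm above the table), end walls high (105 mm above the table, inner faces at x = -133 and +133 mm): tins are taken from straight above, fingers across the row
- press_seat (a point): on top of the press's base plate right under the ram axis, 25 mm above the table: where the tin's axis must come. The press is fixed. x axis level, from the front edge towards the column (the tin is slid in along +x); y to the left for someone standing at the front; z up. Base plate flat and level from x = -175 to +140 mm, y = -100 to +100 mm; column from x = +76 mm back
- press_apron (a point): middle of the bare front part of the press's base plate, 120 mm in front of press_seat (x = -120 mm there), on the plate's top, same axes: where the tin is first stood down
- ram (a joint): how far the ram has come down (m): 0 = right up; 0.080 = presser plate touches the proud lid; 0.085 = lid flush; end of travel 0.092. The lever alone drives it; it stays put while the lever is in the middle
- lever (a joint): lean of the valve lever from its resting place (rad): 0 = let go, its spring brings it back there (upright within 0.06 rad); positive = outwards, away from the ram (to -y of press_seat): ram comes down; negative = in towards the ram: ram goes up. Stops at -0.42 and +0.42. The ram starts to move at about 0.15; the farther the faster, about 40 mm/s at 0.36, where the ball takes a push of about 13 N
- lever_ball (a point): centre of the red ball, 30 mm in diameter, on the valve lever's 10 mm steel rod. Let go, it is 200 mm above the table, 132 mm above the pivot; the pivot's axis is level, along press_seat's x, through x = -50, y = -150 mm from press_seat, 68 mm above the table, in a valve block whose top is 73 mm above the table. Clear space all round the ball. Its axes turn with the lever
- tin_ochre_center (a point): centre of a closed tin with an ochre band, same size, in the crate: leave alone
- tin_green_center (a point): centre of a closed tin with a green band, same size, in the crate: leave alone
- jar_red: pigment jar with black cap, 60 mm in diameter, 85 mm tall, standing; origin at the centre of its underside: leave alone
- jar_violet: pigment jar with black cap, 54 mm in diameter, 75 mm tall, standing; origin at the centre of its underside: leave alone
- jar_grey: pigment jar with black cap, 60 mm in diameter, 85 mm tall, standing; origin at the centre of its underside: leave alone
- vee (a point): the vee stop: two bars 18 mm high on the base plate with faces at 45 degrees to press_seat's x, which touch a 64 mm tin on its column side and stop it within about 1 mm of centre. This point is where the two faces would meet, on the base plate 45 mm behind press_seat, same axes. The bars reach out to x = +7, y = -46 and +46 mm from press_seat
- ram_face (a point): centre of the underside of the presser plate (steel disc 56 mm in diameter, 12 mm thick, on a 16 mm rod), above press_seat; 160 mm over the base plate with the ram up: too little for a gripper standing upright over the tin, one leaning back 45 degrees towards the front passes. Overarm above it 66 mm wide, underside 270 mm above the base plate, reaching forward to 45 mm in front of the axis

How it is judged (in metres and radians):
On the way, in this order (a step that is already met when the one before it is completed fails the run):
1. the blue-banded tin stands upright on the front part of the base plate, clear of the vee, and has been let go, lid still proud (x of tin_center in the frame of press_seat between -0.165 and -0.06 m and y of tin_center in the frame of press_seat between -0.08 and 0.08 m and z of tin_center in the frame of press_seat below 0.041 m and angle between tin_center's own z axis and vertical below 0.06 rad and contact force between the fingers and tin below 0.1 N and value of joint lid below 0.003 m), for 0.2 s.
2. the tin stands under the ram, seated in the vee (axis within 7 mm of the ram axis), lid still proud (horizontal distance between tin_center and press_seat below 0.007 m and z of tin_center in the frame of press_seat below 0.041 m and angle between tin_center's own z axis and vertical below 0.06 rad and value of joint lid below 0.003 m), for 0.2 s.
3. with the lever held over outwards the ram is down on the tin and the lid is pressed home (within 1 mm of flush), kept so for 1.5 s (value of joint lever above 0.15 rad and value of joint ram above 0.082 m and value of joint lid above 0.004 m and horizontal distance between tin_center and press_seat below 0.007 m), for 1.5 s.
4. the lever is back in the middle with the ram still down on the tin (value of joint lever between -0.12 and 0.12 rad and value of joint ram above 0.075 m and value of joint lid above 0.004 m), for 0.1 s.
At the end, for the whole second after the job is handed in: The blue-banded tin stands at rest and upright on the base plate in the vee, its axis within 7 mm of the ram axis, its lid within 1 mm of flush; the ram is right up (within 8 mm of the top), the lever is let go and within 0.1 rad of upright (value of joint lid above 0.004 m and value of joint ram below 0.008 m and value of joint lever between -0.1 and 0.1 rad and horizontal distance between tin_center and press_seat below 0.007 m and z of tin_center in the frame of press_seat below 0.041 m and angle between tin_center's own z axis and vertical below 0.06 rad and linear speed of tin below 0.01 m/s); the robot touches nothing.
It fails at once if another tin or a jar is knocked or shifted by more than 25 mm (distance of any of tin_ochre_center, tin_green_center, jar_red, jar_violet, jar_grey from where it was at the start of the episode above 0.025 m).
It fails at once if the tin is tipped over (leans more than 40 degrees) (angle between tin_center's own z axis and vertical above 0.7 rad).
It also fails if it takes over 70 s, if anything falls off the work surface, if the arm or the gripper's body presses on something with over 40 N, if the wrist force passes 120 N, or if a joint passes its speed limit or range.

ROBOT

A 6-joint arm with a two-finger parallel gripper is mounted at the origin on the work surface. World frame = base frame: x ahead of the robot, y to its left, z up, the work surface at z = 0. Lengths are in mm, angles in rad, forces in N, time in s.
With the tool pointing down it reaches from about 275 to 750 mm from the base axis. Payload 10.2 kg.
Tool frame: the origin (TCP) lies where the fingers leave the gripper's body, on its centre line; the fingertips stand 73 mm ahead of it and the grasp point (between the pads) lies 54 mm ahead of it; z points along the fingers, y is the line along which they close (so a half turn about z gives the same grasp; the last joint's range is limited). The gripper opens to 85 mm and grips with 20 to 120 N. Pads are 22 mm wide; open, the fingers measure 114 mm over their backs; the gripper's body (76 mm by 85 mm) begins 54 mm behind the grasp point. The pads swing forward as they close: fully open they stand 13 mm farther back than shut.
Start: joints at [-1.411, 0.313, 1.498, -0, 1.331, -0.223], TCP at [196.086, -487.013, 303.894] pointing down, gripper open.
Joint ranges: [-2.94, 2.94], [-0.97, 2.17], [0.19, 2.56], [-1.23, 4.37], [0.02, 3.11], [-2.88, 2.88]. Speed limits (rad/s): [2.39, 2.39, 3.01, 3.14, 3.14, 3.14].

INTERFACE

Orientations are given as a unit quaternion [w, x, y, z].
In Python, from rig import ctrl gives the robot as it stands.
- The arm moves only by the shell command python3 -m creep 'ROWS' [OPENING] [FORCE]. ROWS is JSON, a list that holds one entry, the list of rows, each a list of 6 numbers: the shift along the world's x, y, z in units of 25 mm (1.0 is 25 mm), then the turn, a rotation vector about the world's x, y, z in units of 5 degrees (1.0 is 5 degrees). In form: [[[x, y, z, ax, ay, az], ...]]. A call has 1 to 20 rows; each row is the pose to reach, as a shift and turn from the pose commanded when the call began; what a row does not reach only later rows make up. A row lasts 1/12 s, in which the tool goes at most 41.7 mm and 7.16 degrees, less where a joint would pass 70% of its speed; a pose out of reach is approached as far as the arm can. A call with a gripper value outside its range is refused whole. OPENING is the finger opening in mm, from 0 to 85.4, set as the call begins (- or left out, the last holds). The fingers move at their own pace and stop on an object; FORCE is the grip in N (left out, the last holds). Time passes only in rows, so rows that repeat a pose let the fingers close. It gives the time, the measured TCP pose, the force, the opening and the grip force at its end, in the units of the state.
- ctrl.sense(): the state, without advancing time (a new reading comes with each control period).
- ctrl.capture(name): name is "scene" or "top" or "wrist"; returns a dict with "image" (420x560x3 uint8, red, green, blue), "fx", "fy", "cx", "cy" (pixels), "R" (3x3) and "t" (3): a world point X has camera coordinates R X + t. Camera axes: x right, y down, z forward; pixel columns grow to the right and rows downward; lengths in mm; the calibration is good to about 2 mm. The wrist camera is an equidistant fisheye: a pixel r from the principal point sees the ray r / f radians off the axis. A picture is of the moment at which its call begins. There is no depth.
- ctrl.finish_job(): hands the job in; it is judged then, once.
The state is a dict: "time_s": time; "joints": joint angles; "dq": joint speeds; "tau": joint torques, N m; "eef_pos": TCP position; "ee_rot": TCP orientation; "force": force on the tool from outside, world axes, zero at the start; "wrist_torque": the same for the moment, N m; "grip_width": opening from 0.0 (shut) to 1.0 (fully open); "grip_force": force on a finger pad.
Only numpy, scipy, OpenCV 4.12 (cv2) and the standard library are available. Lean on these libraries where they do the work, as an engineer would, in place of code of your own. Each camera call takes 0.05 s, during which the arm holds its last target. There are 200 camera calls.

## Working session

There is one attempt and no reset: what is moved stays moved. The work goes in short steps, Python scripts to look and compute and a shell command to move; the robot and the scene stay as the last step left them, time stands still between calls to the robot, and variables do not carry over. Pictures are saved under pics/ and viewed, at most 10 in all, crops included, and the job is handed in when it is done.

```bash
ls; mkdir -p pics; python3 - <<'E'
from rig import ctrl
import cv2,pickle
d={}
for n in ("scene","top","wrist"):
    c=ctrl.capture(n); d[n]=c; cv2.imwrite(f"pics/{n}0.png",c["image"][:,:,::-1])
    print(n,c["fx"],c["fy"],c["cx"],c["cy"],c["R"],c["t"])
pickle.dump(d,open("c0.pkl","wb"))
print(ctrl.sense())
E
```

```text
pics
scene 511.6467416517219 511.6467416517219 274.2271464124667 202.94620164594195 [[ 0.51970403  0.85421848  0.01478243]
 [ 0.58819795 -0.34520192 -0.73134041]
 [-0.61962157  0.38877555 -0.68185239]] [-266.23488748 -241.50053624 1903.09057523]
top 539.278275361767 539.278275361767 277.2057475624012 205.29153019566917 [[ 0.00553949 -0.99984318 -0.01682048]
 [-0.99626962 -0.00406955 -0.08619911]
 [ 0.08611714  0.01723523 -0.99613593]] [3.22668519e-01 5.78828423e+02 1.27477625e+03]
wrist 325.19226210127806 325.19226210127806 283.18741845504513 210.89998812835336 [[ 3.73508870e-01 -9.27626361e-01 -6.76545946e-04]
 [-8.90917536e-01 -3.58931008e-01  2.78270508e-01]
 [-2.58373892e-01 -1.03333756e-01 -9.60502507e-01]] [-524.766688    -36.26707951  378.36685323]
{'time_s': 0.15, 'joints': array([-1.41134315e+00,  3.13307567e-01,  1.49824735e+00,  3.33232892e-06,
        1.33103719e+00, -2.23412266e-01]), 'dq': array([-0.00039135, -0.00227862, -0.00169641, -0.00096797, -0.00133884,
       -0.00032476]), 'tau': array([ 6.47441557e-04, -4.12369287e+01, -2.59797263e+01, -1.53973242e-04,
        3.23949316e-03,  2.09573244e-06]), 'eef_pos': array([ 196.09200827, -486.86641343,  303.47935649]), 'ee_rot': array([-4.99420175e-04,  9.81732598e-01,  1.90265227e-01,  1.75958104e-05]), 'force': array([-0.1936032 , -0.45130641, -0.4004786 ]), 'wrist_torque': array([ 0.04236508, -0.03066509,  0.01013785]), 'grip_force': 0.0, 'grip_width': 1.0010140334436028}
```

View pics/scene0.png

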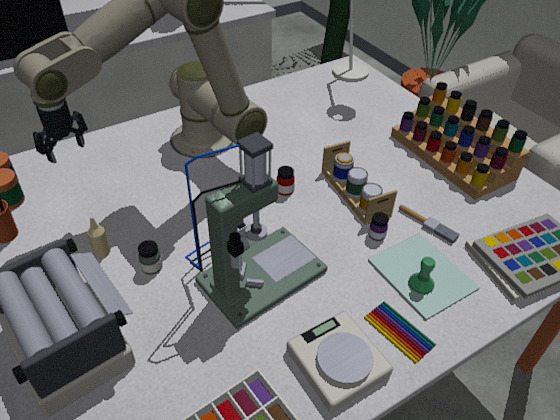

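View pics/top0.png

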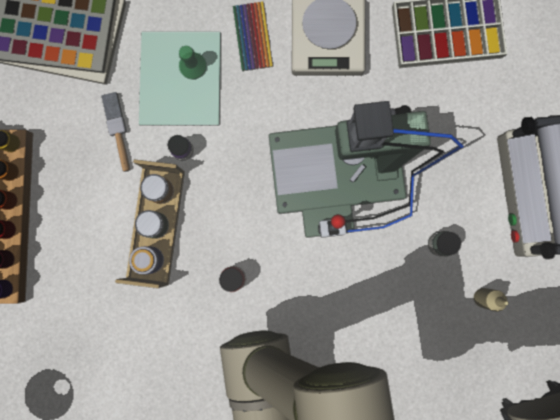

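Scene: the tin with the brass lid and blue band is at scene (343,165) and top (144,261), the crate end nearest the robot. The press front faces left in the top view, which is world +y. The ball is at top (338,222). I'll enlarge both for measuring.

```bash
python3 - <<'E'
import cv2,pickle,numpy as np
d=pickle.load(open("c0.pkl","rb"))
def crop(n,x,y,w,h,s):
    i=cv2.resize(d[n]["image"][y:y+h,x:x+w,::-1],None,fx=s,fy=s,interpolation=cv2.INTER_CUBIC)
    for k in range(0,w,20): cv2.putText(i,str(x+k),(k*s,8),0,.33,(0,0,255),1); cv2.line(i,(k*s,10),(k*s,14),(0,0,255),1)
    for k in range(0,h,20): cv2.putText(i,str(y+k),(0,k*s+4),0,.33,(0,0,255),1)
    return i
cv2.imwrite("pics/topz.png",np.hstack([crop("top",110,150,85,145,4),crop("top",262,100,114,145,4)]))
cv2.imwrite("pics/scz.png",np.hstack([crop("scene",190,130,145,195,3),crop("scene",315,135,100,195,3)]))
E
```

```text
(no output)
```

View pics/topz.png

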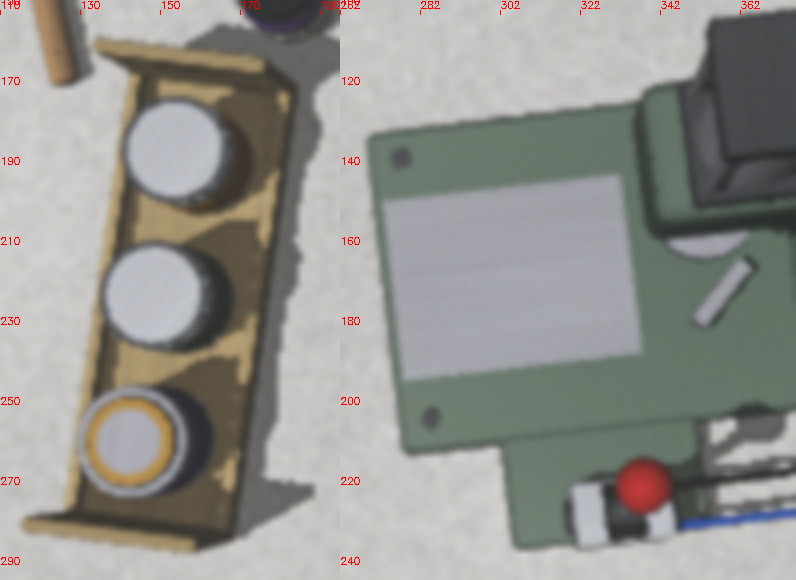

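View pics/scz.png

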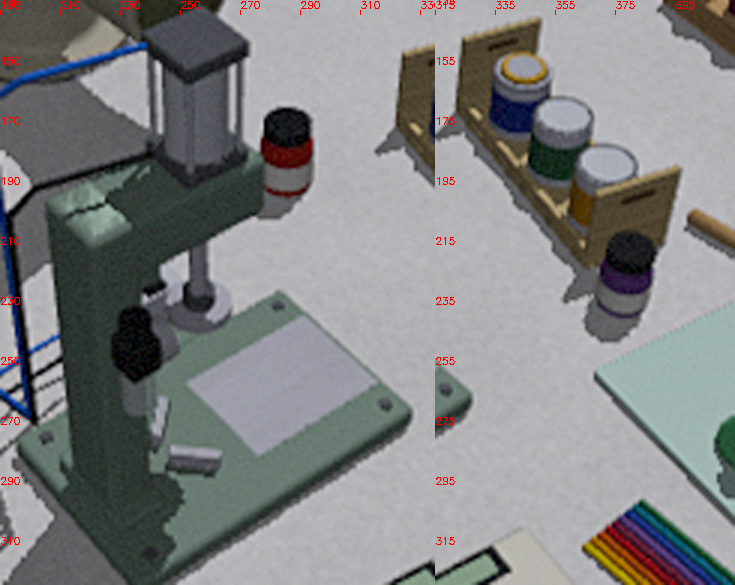

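Top crop: lids at (142.5,260), (148,223.8) and (153.5,187), pad corners around (272..337,143..195), ball at (337.5,221.5). The scene crop shows the same lids, pad corners and bolts; the ball is hidden there. Next I triangulate and check heights.

```bash
cat > h.py <<'E'
import numpy as np,pickle
from scipy.spatial.transform import Rotation as Ro
def ray(c,p,fish=False):
    v=np.array([(p[0]-c["cx"])/c["fx"],(p[1]-c["cy"])/c["fy"],1.])
    if fish:
        r=np.hypot(v[0],v[1]); v=np.array([v[0]/r*np.sin(r),v[1]/r*np.sin(r),np.cos(r)])
    R=np.array(c["R"]); v=R.T@v
    return -R.T@np.array(c["t"]), v/np.linalg.norm(v)
def tri(*rays):
    A=sum(np.eye(3)-np.outer(v,v) for o,v in rays); b=sum((np.eye(3)-np.outer(v,v))@o for o,v in rays)
    X=np.linalg.solve(A,b); return X,[round(float(np.linalg.norm(np.cross(X-o,v))),1) for o,v in rays]
def plane(r,z): o,v=r; return o+v*(z-o[2])/v[2]
E
python3 - <<'E'
from h import *
np.set_printoptions(precision=1,suppress=True)
d=pickle.load(open("c0.pkl","rb")); T,S=d["top"],d["scene"]
A=lambda x,y:(262+(x-340)/4,100+y/4); B=lambda x,y:(190+x/3,130+y/3); C=lambda x,y:(315+(x-435)/3,135+y/3); D=lambda x,y:(110+x/4,150+y/4)
P={"blue":(D(130,440),C(523,68),88),"green":(D(152,295),C(562,113),83),"ochre":(D(174,148),C(606,160),83),
"padF+":(A(383,200),B(378,383),25),"padF-":(A(404,381),B(302,317),25),"padB-":(A(642,352),B(188,382),25),"padB+":(A(621,174),B(258,455),25),
"bolt+":(A(401,158),B(385,405),25),"bolt-":(A(431,417),B(278,307),25)}
W={}
for k,(a,b,z) in P.items():
    X,e=tri(ray(T,a),ray(S,b)); W[k]=plane(ray(T,a),z); print(k,X,e,"top@z",W[k],"sc@z",plane(ray(S,b),z))
print("ball",plane(ray(T,A(642,486)),200))
for n,p in (("F+",A(368,136)),("F-",A(405,453)),("S-",A(780,412))): print(n,plane(ray(T,p),25))
E
```

```text
blue [446.8 309.   87.4] [0.0, 0.0] top@z [446.8 308.8  88. ] sc@z [447.3 308.4  88. ]
green [529.6 298.5  86.9] [0.2, 0.2] top@z [529.9 299.7  83. ] sc@z [526.  301.6  83. ]
ochre [614.6 287.8  89.6] [0.3, 0.3] top@z [615.2 289.1  83. ] sc@z [609.3 293.7  83. ]
padF+ [714.   15.   24.9] [0.4, 0.4] top@z [713.8  14.7  25. ] sc@z [714.2  15.3  25. ]
padF- [603.4   1.3  22. ] [0.1, 0.1] top@z [603.2   1.3  25. ] sc@z [605.7  -0.4  25. ]
padB- [ 622.  -140.5   26.3] [1.7, 1.7] top@z [ 621.3 -142.1   25. ] sc@z [ 621.9 -138.5   25. ]
padB+ [ 730.2 -128.7   27. ] [1.1, 1.1] top@z [ 730.1 -129.8   25. ] sc@z [ 729.4 -126.9   25. ]
bolt+ [739.9   4.5  25.7] [0.7, 0.7] top@z [739.7   3.9  25. ] sc@z [739.7   5.5  25. ]
bolt- [581.8 -14.4  25.1] [0.8, 0.8] top@z [581.4 -15.1  25. ] sc@z [582.1 -13.6  25. ]
ball [ 530.4 -125.2  200. ]
F+ [753.2  24.1  25. ]
F- [559.6   0.5  25. ]
S- [ 585.3 -224.8   25. ]
```

```bash
python3 -m creep '[[[10,31.8,-1.6,0,0,30.2],[10,31.8,-1.6,0,0,30.2],[10,31.8,-1.6,0,0,30.2],[10,31.8,-1.6,0,0,30.2],[10,31.8,-1.6,0,0,30.2],[10,31.8,-1.6,0,0,30.2],[10,31.8,-1.6,0,0,30.2],[10,31.8,-1.6,0,0,30.2],[10,31.8,-1.6,0,0,30.2],[10,31.8,-1.6,0,0,30.2],[10,31.8,-1.6,0,0,30.2],[10,31.8,-1.6,0,0,30.2],[10,31.8,-1.6,0,0,30.2],[10,31.8,-1.6,0,0,30.2],[10,31.8,-1.6,0,0,30.2],[10,31.8,-1.6,0,0,30.2],[10,31.8,-1.6,0,0,30.2],[10,31.8,-1.6,0,0,30.2],[10,31.8,-1.6,0,0,30.2],[10,31.8,-1.6,0,0,30.2]]]' 85
```

```text
time_s: 1.82
eef_pos: [445.7, 309.4, 263.5]
ee_rot: [-0.0, 0.126, 0.992, -0.0]
force: [1.1, -0.6, 1.1]
grip_width: 0.993
grip_force: 0.0
```

```bash
python3 -m creep '[[[0,0,-1,0,0,1.4],[0,0,-1,0,0,1.4],[0,0,-1,0,0,1.4],[0,0,-1,0,0,1.4]]]'; python3 - <<'E'
from rig import ctrl
import cv2,pickle
from h import *
c=ctrl.capture("wrist"); pickle.dump(c,open("w1.pkl","wb")); cv2.imwrite("pics/w1.png",c["image"][:,:,::-1])
s=ctrl.sense(); print(s["eef_pos"],Ro.from_quat(s["ee_rot"],scalar_first=True).as_matrix())
E
```

```text
time_s: 2.15
eef_pos: [445.8, 306.3, 239.7]
ee_rot: [0.0, 0.071, 0.998, -0.0]
force: [-0.3, -0.5, 0.7]
grip_width: 0.992
grip_force: 0.0
[445.9841533  306.23892582 240.14001568] [[-9.90115513e-01  1.40249535e-01  1.15692565e-03]
 [ 1.40250033e-01  9.90116053e-01  3.60509505e-04]
 [-1.09492937e-03  5.19204914e-04 -9.99999266e-01]]
```

View pics/w1.png

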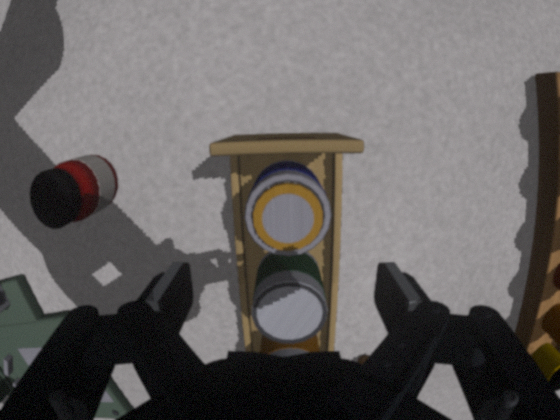

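The brass lid is at wrist (288.5,215), with the near end wall behind it at row 145. Cross-checking with the top view.

```bash
python3 - <<'E'
from h import *
np.set_printoptions(precision=1,suppress=True)
w=pickle.load(open("w1.pkl","rb")); T=pickle.load(open("c0.pkl","rb"))["top"]
print(plane(ray(w,(289.5,216),1),88), tri(ray(w,(289.5,216),1),ray(T,(142.5,260))))
print("end wall top ends",plane(ray(w,(212,148),1),105),plane(ray(w,(361,146),1),105))
E
```

```text
[443.6 310.8  88. ] (array([446.4, 310.9,  79.5]), [0.3, 0.3])
end wall top ends [386.6 268.6 105. ] [398.6 362.8 105. ]
```

```bash
python3 -m creep '[[[0,0.15,-1.5,0,0,0.2],[0,0.15,-3,0,0,0.2],[0,0.15,-4,0,0,0.2],[0,0.15,-4.6,0,0,0.2],[0,0.15,-5,0,0,0.2],[0,0.15,-5,0,0,0.2],[0,0.15,-5,0,0,0.2]]]' && python3 -m creep '[[[0,0,0,0,0,0],[0,0,0,0,0,0],[0,0,0,0,0,0],[0,0,0,0,0,0],[0,0,0,0,0,0],[0,0,0,0,0,0],[0,0,0,0,0,0],[0,0,0,0,0,0]]]' 50 40
```

```text
time_s: 2.78
eef_pos: [446.4, 310.6, 115.1]
ee_rot: [0.001, 0.06, 0.998, 0.0]
force: [0.3, -0.5, 0.1]
grip_width: 0.994
grip_force: 0.0
time_s: 3.45
eef_pos: [446.4, 310.8, 115.7]
ee_rot: [0.001, 0.06, 0.998, 0.0]
force: [-1.1, -3.0, 7.8]
grip_width: 0.74
grip_force: 43.2
```

```bash
python3 -m creep '[[[0,0,1.2,0,0,0],[0,0,2.6,0,0,0],[0,0,4,0,0,0],[0.4,-0.6,4.6,0,0,0],[1.2,-1.8,4.6,0,0,-1.2],[8.6,-14.1,4.6,0,0,-15.2],[8.6,-14.1,4.6,0,0,-15.2],[8.6,-14.1,4.6,0,0,-15.2],[8.6,-14.1,4.6,0,0,-15.2],[8.6,-14.1,4.6,0,0,-15.2],[8.6,-14.1,4.6,0,0,-15.2],[8.6,-14.1,4.6,0,0,-15.2],[8.6,-14.1,4.6,0,0,-15.2],[8.6,-14.1,4.6,0,0,-15.2],[8.6,-14.1,4.6,0,0,-15.2],[8.6,-14.1,4.6,0,0,-15.2],[8.6,-14.1,4.6,0,0,-15.2],[8.6,-14.1,4.6,0,0,-15.2],[8.6,-14.1,4.6,0,0,-15.2]]]'; python3 - <<'E'
from rig import ctrl
import cv2,pickle
from h import *
np.set_printoptions(precision=3,suppress=True)
c=ctrl.capture("wrist"); pickle.dump(c,open("w2.pkl","wb")); cv2.imwrite("pics/w2.png",c["image"][:,:,::-1])
s=ctrl.sense(); print(s["eef_pos"],s["joints"],Ro.from_quat(s["ee_rot"],scalar_first=True).as_matrix())
E
```

```text
time_s: 5.03
eef_pos: [660.5, -40.7, 229.3]
ee_rot: [0.0, 0.66, 0.751, 0.0]
force: [0.1, 0.1, -3.9]
grip_width: 0.739
grip_force: 46.8
[660.575 -40.852 229.315] [-0.238  0.676  1.134  0.     1.332 -0.366] [[-0.127  0.992  0.   ]
 [ 0.992  0.127 -0.   ]
 [-0.     0.    -1.   ]]
```

View pics/w2.png

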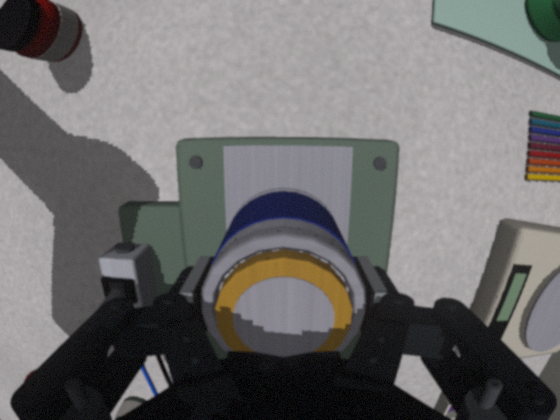

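The tin is held firmly. The plate's front edge runs from (178,140) to (398,140), with bolts at (195.5,162) and (379.5,163.5). I'll use these to refine the press frame.

```bash
python3 - <<'E'
from h import *
np.set_printoptions(precision=1,suppress=True)
w=pickle.load(open("w2.pkl","rb")); T=pickle.load(open("c0.pkl","rb"))["top"]
for p,t in (((195.5,162),(284.75,204.25)),((379.5,163.5),(277.25,139.5))): print(plane(ray(w,p,1),25),tri(ray(w,p,1),ray(T,t)))
e=[plane(ray(w,p,1),25) for p in ((185,139.5),(290,138),(390,139.5))]; print(e)
print([plane(ray(w,p,1),25) for p in ((178.5,200),(395.5,200),(223,147),(351,147))])
E
```

```text
[580.4 -15.6  25. ] (array([581.2, -15.1,  28. ]), [0.0, 0.0])
[739.3   3.8  25. ] (array([739.8,   3.8,  24. ]), [0.2, 0.2])
[array([569.2,   3.1,  25. ]), array([659. ,  14.1,  25. ]), array([745.2,  26.2,  25. ])]
[array([566.7, -51.6,  25. ]), array([761. , -26.5,  25. ]), array([603.5,  -0.2,  25. ]), array([711.5,  13.9,  25. ])]
```

```bash
python3 -m creep '[[[0.12,0,-1.5,0,0,0],[0.12,0,-3,0,0,0],[0.12,0,-3.5,0,0,0],[0.12,0,-3.7,0,0,0],[0.12,0,-3.8,0,0,0],[0.12,0,-3.85,0,0,0],[0.12,0,-3.87,0,0,0],[0.12,0,-3.87,0,0,0],[0.12,0,-3.87,0,0,0]]]' && python3 -m creep '[[[0,0,0,0,0,0],[0,0,0,0,0,0],[0,0,0,0,0,0],[0,0,0,0,0,0],[0,0,0,0,0,0],[0,0,0,0,0,0],[0,0,0,0,0,0]]]' 85
```

```text
time_s: 5.83
eef_pos: [664.1, -41.8, 133.4]
ee_rot: [0.001, 0.661, 0.75, 0.0]
force: [-0.6, 0.4, -3.8]
grip_width: 0.738
grip_force: 46.6
time_s: 6.42
eef_pos: [663.8, -41.7, 132.2]
ee_rot: [0.0, 0.661, 0.75, 0.0]
force: [-0.2, -0.3, -0.0]
grip_width: 0.998
grip_force: 0.0
```

```bash
python3 -m creep '[[[0,0,0,0,0,0],[0,0,0,0,0,0],[-0.02,0.16,0,-0.9,-0.11,0],[-0.04,0.32,-0.02,-1.8,-0.22,0],[-0.06,0.5,-0.05,-2.7,-0.33,0],[-0.08,0.66,-0.1,-3.6,-0.44,0],[-0.1,0.8,-0.17,-4.5,-0.55,0],[-0.1,0.8,-0.17,-4.5,-0.55,0]]]'; python3 -c "
from rig import ctrl
print(ctrl.sense()['joints'])"
```

```text
time_s: 7.08
eef_pos: [660.8, -19.6, 127.0]
ee_rot: [0.147, 0.647, 0.736, -0.132]
force: [0.3, 0.5, -0.3]
grip_width: 0.993
grip_force: 0.0
[-0.10129358  0.78082444  1.26839869 -0.45139885  1.04719283 -0.00979609]
```

```bash
python3 -m creep '[[[-0.01,0.12,-0.12,-0.9,-0.11,0],[-0.02,0.24,-0.26,-1.8,-0.22,0],[-0.03,0.36,-0.42,-2.7,-0.33,0],[-0.04,0.46,-0.6,-3.6,-0.44,0],[-0.05,0.55,-0.76,-4.5,-0.55,0],[-0.05,0.55,-0.76,-4.5,-0.55,0],[-0.05,0.55,-0.76,-4.5,-0.55,0]]]'; python3 - <<'E'
from rig import ctrl
import cv2,pickle
from h import *
np.set_printoptions(precision=3,suppress=True)
d={}
I=[]
for n in ("scene","top"):
    c=ctrl.capture(n); d[n]=c
pickle.dump(d,open("c3.pkl","wb"))
a=cv2.resize(d["scene"]["image"][110:310,180:380,::-1],None,fx=2,fy=2,interpolation=2)
b=cv2.resize(d["top"]["image"][80:280,240:440,::-1],None,fx=2,fy=2,interpolation=2)
cv2.imwrite("pics/p3.png",np.hstack([a,b]))
s=ctrl.sense(); print(s["eef_pos"],s["joints"],s["force"],Ro.from_quat(s["ee_rot"],scalar_first=True).as_matrix())
E
```

```text
time_s: 7.67
eef_pos: [659.9, -8.0, 108.4]
ee_rot: [0.286, 0.611, 0.693, -0.255]
force: [-0.7, -0.5, 0.7]
grip_width: 0.994
grip_force: 0.0
[660.351  -8.713 109.676] [ 0.006  0.861  1.285 -0.911  1.102  0.361] [-0.248 -0.288  0.812] [[-0.088  0.992  0.086]
 [ 0.699  0.123 -0.704]
 [-0.709 -0.002 -0.705]]
```

View pics/p3.png

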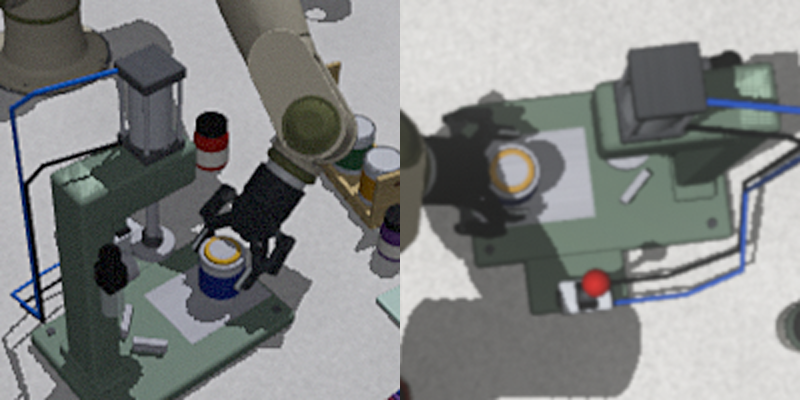

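Tin stands upright on the apron, top (513,170), between the fingers with the gripper leaning back. Closing.

```bash
python3 -m creep '[[[0,0,0,0,0,0],[0,0,0,0,0,0],[0,0,0,0,0,0],[0,0,0,0,0,0],[0,0,0,0,0,0],[0,0,0,0,0,0],[0,0,0,0,0,0]]]' 50 30 && python3 -m creep '[[[0.06,-0.5,0,0,0,0],[0.15,-1.2,0,0,0,0],[0.25,-2,0,0,0,0],[0.34,-2.8,0,0,0,0],[0.42,-3.4,0,0,0,0],[0.48,-3.9,0,0,0,0],[0.51,-4.15,0,0,0,0],[0.52,-4.3,0,0,0,0],[0.53,-4.35,0,0,0,0],[0.53,-4.35,0,0,0,0]]]'
```

```text
time_s: 8.35
eef_pos: [660.2, -8.4, 109.7]
ee_rot: [0.289, 0.611, 0.692, -0.256]
force: [-1.9, -1.9, 5.8]
grip_width: 0.737
grip_force: 33.4
time_s: 9.18
eef_pos: [673.8, -116.3, 109.8]
ee_rot: [0.289, 0.61, 0.692, -0.255]
force: [-1.6, 5.7, 7.4]
grip_width: 0.739
grip_force: 35.7
```

```bash
python3 -m creep '[[[0.01,-0.1,0,0,0,0],[0.02,-0.2,0,0,0,0],[0.04,-0.28,0,0,0,0],[0.05,-0.36,0,0,0,0],[0.05,-0.4,0,0,0,0],[0.05,-0.4,0,0,0,0],[0.05,-0.4,0,0,0,0]]]'; python3 - <<'E'
from rig import ctrl
import cv2,pickle
from h import *
d={}
for n in ("scene","top"): d[n]=ctrl.capture(n)
pickle.dump(d,open("c4.pkl","wb"))
a=cv2.resize(d["scene"]["image"][180:320,190:330,::-1],None,fx=2.8,fy=2.8,interpolation=2)
b=cv2.resize(d["top"]["image"][100:240,260:400,::-1],None,fx=2.8,fy=2.8,interpolation=2)
cv2.imwrite("pics/p4.png",np.hstack([a,b]))
E
```

```text
time_s: 9.77
eef_pos: [675.3, -125.9, 109.8]
ee_rot: [0.289, 0.61, 0.692, -0.255]
force: [-0.1, 4.2, 5.9]
grip_width: 0.742
grip_force: 35.5
```

View pics/p4.png

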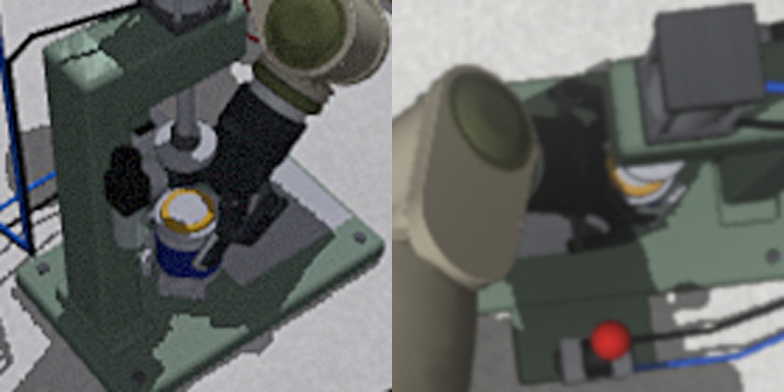

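The tin is nearly under the ram at scene crop (187,212). There's no vee contact force yet, so I continue gently.

```bash
python3 -m creep '[[[0,-0.03,0,0,0,0],[0.01,-0.06,0,0,0,0],[0.01,-0.09,0,0,0,0],[0.01,-0.1,0,0,0,0]]]' && python3 -m creep '[[[0,-0.03,0,0,0,0],[0.01,-0.06,0,0,0,0],[0.01,-0.08,0,0,0,0],[0.01,-0.08,0,0,0,0]]]'
```

```text
time_s: 10.2
eef_pos: [675.5, -128.2, 109.9]
ee_rot: [0.289, 0.61, 0.692, -0.255]
force: [-0.5, 6.9, 8.9]
grip_width: 0.741
grip_force: 35.6
time_s: 10.53
eef_pos: [675.6, -129.0, 110.2]
ee_rot: [0.289, 0.61, 0.693, -0.255]
force: [-5.0, 15.1, 11.7]
grip_width: 0.741
grip_force: 36.4
```

```bash
python3 -m creep '[[[-0.01,-0.03,0,0,0,0],[-0.02,-0.06,0,0,0,0],[-0.02,-0.08,0,0,0,0],[-0.02,-0.08,0,0,0,0],[-0.02,-0.08,0,0,0,0]]]'; python3 - <<'E'
from rig import ctrl
from h import *
import cv2
c=ctrl.capture("scene"); pickle.dump(c,open("c5.pkl","wb"))
cv2.imwrite("pics/p5.png",cv2.resize(c["image"][200:300,200:330,::-1],None,fx=6,fy=6,interpolation=2))
E
```

```text
time_s: 10.95
eef_pos: [675.5, -130.4, 110.6]
ee_rot: [0.289, 0.61, 0.693, -0.254]
force: [-4.3, 18.9, 14.6]
grip_width: 0.741
grip_force: 36.8
```

View pics/p5.png

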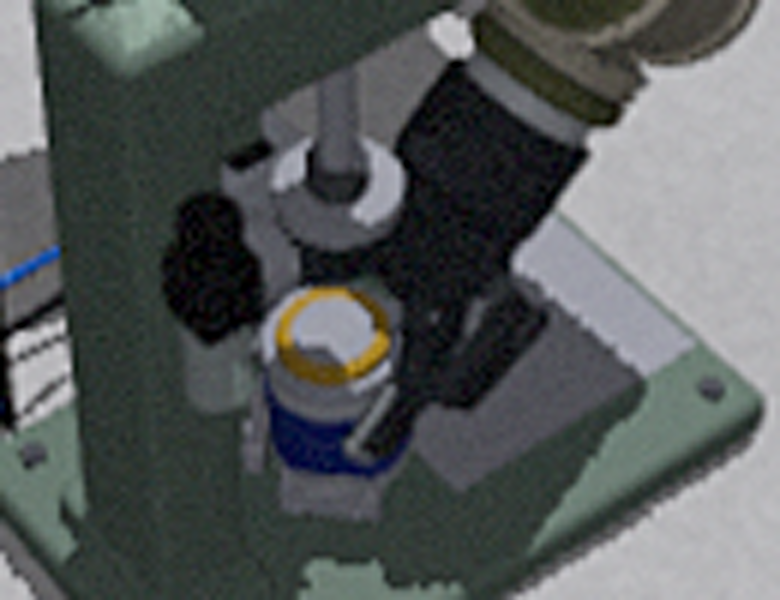

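The lid is at scene (255.5,256) directly below the presser disc at (256.7,231.5), and the vee bars touch the tin.

```bash
python3 - <<'E'
from h import *
c=pickle.load(open("c5.pkl","rb"))
print(plane(ray(c,(255.5,256)),105), plane(ray(c,(256.7,231.5)),197))
E
```

```text
[ 682.57066664 -163.05831324  105.        ] [ 683.81540233 -159.22749915  197.        ]
```

```bash
python3 -m creep '[[[0,0,0,0,0,0],[0,0,0,0,0,0],[0,0,0,0,0,0],[0,0,0,0,0,0],[0,0,0,0,0,0],[0,0,0,0,0,0]]]' 85 && python3 -m creep '[[[-0.05,0.4,0,0,0,0],[-0.12,1,0,0,0,0],[-0.24,2,0,0,0,0],[-0.36,3,0,0,0,0],[-0.5,4.2,0,0,0,0],[-0.6,5,0,0,0,0],[-0.6,5,0,0,0,0]]]'; python3 - <<'E'
from rig import ctrl
from h import *
import cv2
np.set_printoptions(precision=3,suppress=True)
d={n:ctrl.capture(n) for n in ("scene","top","wrist")}; pickle.dump(d,open("c6.pkl","wb"))
a=cv2.resize(d["scene"]["image"][200:290,200:300,::-1],None,fx=4,fy=4,interpolation=2)
b=cv2.resize(d["top"]["image"][140:240,300:400,::-1],None,fx=4,fy=4,interpolation=2)[:360]
cv2.imwrite("pics/p6.png",np.hstack([a,b]))
E
```

```text
time_s: 11.5
eef_pos: [674.5, -133.5, 108.7]
ee_rot: [0.288, 0.61, 0.692, -0.256]
force: [0.0, -0.4, 0.1]
grip_width: 0.996
grip_force: 0.0
time_s: 12.08
eef_pos: [659.0, -2.9, 108.8]
ee_rot: [0.288, 0.609, 0.694, -0.255]
force: [-0.3, 0.5, 0.1]
grip_width: 0.997
grip_force: 0.0
```

View pics/p6.png

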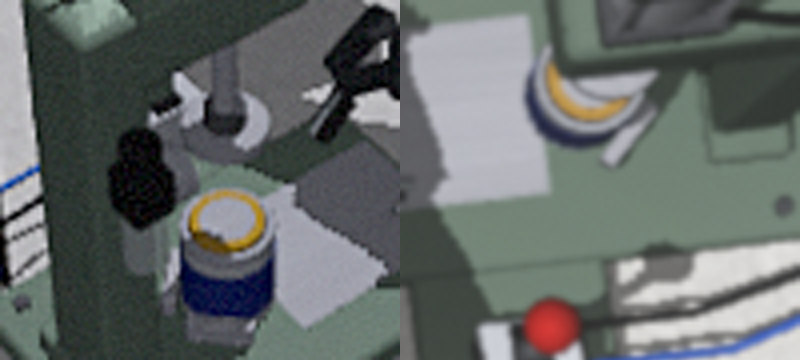

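```bash
python3 -m creep '[[[0,0.3,1.2,0,0,0],[0,0.3,2.8,0,0,0],[-1,0.3,4.4,1.4,0.17,0],[-2,0.3,6,2.8,0.34,0],[-2.6,0.2,7.6,4.2,0.5,0],[-3.2,0,9.2,5.6,0.7,0],[-3.6,0,9.2,7,0.86,0],[-4,0,9.2,8.4,1.0,0],[-4.5,0,9.2,8.93,1.1,0],[-5,-1,9.2,8.93,1.1,0],[-5.1,-2.6,9.2,8.93,1.1,0],[-5.1,-4.2,9.2,8.93,1.1,0],[-5.1,-4.9,9.2,8.93,1.1,0],[-5.1,-4.9,9.2,8.93,1.1,0],[-5.1,-4.9,9.2,8.93,1.1,0]]]' 40; python3 - <<'E'
from rig import ctrl
from h import *
import cv2
np.set_printoptions(precision=3,suppress=True)
print(plane(ray(pickle.load(open("c6.pkl","rb"))["scene"],(256.75,255.25)),105))
def red(c):
    h=cv2.cvtColor(c["image"],cv2.COLOR_RGB2HSV); m=((h[...,0]<8)|(h[...,0]>172))&(h[...,1]>150)&(h[...,2]>60)
    n,l,s,ce=cv2.connectedComponentsWithStats(m.astype(np.uint8)); return [(ce[i],s[i]) for i in range(1,n) if s[i,4]>40]
w=ctrl.capture("wrist"); t=pickle.load(open("c6.pkl","rb"))["top"]
for n,c in (("w",w),("t",t)):
    for ce,s in red(c): print(n,ce,s,plane(ray(c,ce,n=="w"),200))
s=ctrl.sense(); print(s["eef_pos"],s["joints"],Ro.from_quat(s["ee_rot"],scalar_first=True).as_matrix())
E
```

```text
time_s: 13.48
eef_pos: [531.7, -131.9, 338.8]
ee_rot: [0.002, 0.662, 0.749, -0.002]
force: [-0.1, -0.0, -0.3]
grip_width: 0.469
grip_force: 0.0
[ 681.982 -158.932  105.   ]
w [282.738 216.765] [ 262  196   42   42 1342] [ 530.387 -126.897  200.   ]
t [458.304  43.028] [452  31  14  25 253] [ 911.812 -383.388  200.   ]
t [441.346  44.572] [435  33  14  24 257] [ 908.466 -347.419  200.   ]
t [89.095 41.662] [ 83  35  13  14 148] [915.752 407.225 200.   ]
t [35.162 49.953] [ 29  44  13  13 148] [897.479 523.488 200.   ]
t [51.631 53.281] [ 45  47  14  14 160] [890.072 487.433 200.   ]
t [337.122 221.138] [331 215  13  13 123] [ 531.19  -124.461  200.   ]
[ 531.803 -130.887  338.916] [-0.453  0.341  1.368 -0.005  1.43  -0.577] [[-0.124  0.992 -0.   ]
 [ 0.992  0.124 -0.006]
 [-0.006 -0.001 -1.   ]]
```

```bash
python3 -m creep '[[[-0.05,0.17,-1.2,0,0,0],[-0.05,0.17,-2.2,0,0,0],[-0.05,0.17,-2.9,0,0,0],[-0.05,0.17,-3.3,0,0,0],[-0.05,0.17,-3.6,0,0,0],[-0.05,0.17,-3.6,0,0,0],[-0.05,0.17,-3.6,0,0,0]]]'; python3 - <<'E'
from rig import ctrl
from h import *
import cv2
c=ctrl.capture("wrist")
h=cv2.cvtColor(c["image"],cv2.COLOR_RGB2HSV); m=((h[...,0]<8)|(h[...,0]>172))&(h[...,1]>150)&(h[...,2]>60)
n,l,s,ce=cv2.connectedComponentsWithStats(m.astype(np.uint8))
for i in range(1,n):
    if s[i,4]>300: print(ce[i],s[i],plane(ray(c,ce[i],1),200))
E
```

```text
time_s: 14.12
eef_pos: [531.1, -126.3, 249.7]
ee_rot: [0.003, 0.661, 0.75, -0.002]
force: [-0.4, -0.9, 0.6]
grip_width: 0.466
grip_force: 0.0
[281.70472222 293.13722222] [ 248  260   68   67 3600] [ 530.33415669 -127.00945591  200.        ]
```

```bash
python3 -m creep '[[[-0.2,-0.02,0,0,0,0],[-0.5,-0.06,0,0,0,0],[-0.9,-0.11,0,0,0,0],[-1.3,-0.16,0,0,0,0],[-1.7,-0.21,0,0,0,0],[-1.9,-0.23,0,0,0,0],[-2.05,-0.25,0,0,0,0],[-2.05,-0.25,0,0,0,0],[-2.05,-0.25,0,0,0,0],[-2.05,-0.25,0,0,0,0],[-2.05,-0.25,0,0,0,0],[-2.05,-0.25,0,0,0,0],[-2.05,-0.25,0,0,0,0],[-2.05,-0.25,0,0,0,0],[-2.05,-0.25,0,0,0,0],[-2.05,-0.25,0,0,0,0],[-2.05,-0.25,0,0,0,0],[-2.05,-0.25,0,0,0,0],[-2.05,-0.25,0,0,0,0],[-2.05,-0.25,0,0,0,0]]]'; python3 - <<'E'
from rig import ctrl
from h import *
import cv2
d={n:ctrl.capture(n) for n in ("scene","wrist")}
pickle.dump(d,open("c7.pkl","wb"))
c=d["wrist"]
h=cv2.cvtColor(c["image"],cv2.COLOR_RGB2HSV); m=((h[...,0]<8)|(h[...,0]>172))&(h[...,1]>150)&(h[...,2]>60)
n,l,s,ce=cv2.connectedComponentsWithStats(m.astype(np.uint8))
for i in range(1,n):
    if s[i,4]>300: print(ce[i],s[i],plane(ray(c,ce[i],1),194))
E
```

```text
time_s: 15.83
eef_pos: [480.1, -132.6, 249.0]
ee_rot: [0.004, 0.662, 0.75, -0.001]
force: [11.7, 1.0, -8.1]
grip_width: 0.473
grip_force: 5.7
[296.78368066 287.48048136] [ 263  256   68   65 3407] [ 486.0851754  -132.84540647  194.        ]
```

```bash
python3 -m creep '[[[-0.05,0,0,0,0,0],[-0.05,0,0,0,0,0],[-0.05,0,0,0,0,0],[-0.05,0,0,0,0,0],[-0.05,0,0,0,0,0],[-0.05,0,0,0,0,0],[-0.05,0,0,0,0,0],[-0.05,0,0,0,0,0],[-0.05,0,0,0,0,0],[-0.05,0,0,0,0,0],[-0.05,0,0,0,0,0],[-0.05,0,0,0,0,0],[-0.05,0,0,0,0,0],[-0.05,0,0,0,0,0],[-0.05,0,0,0,0,0],[-0.05,0,0,0,0,0],[-0.05,0,0,0,0,0],[-0.05,0,0,0,0,0],[-0.05,0,0,0,0,0],[-0.05,0,0,0,0,0]]]' && python3 - <<'E'
from rig import ctrl
import pickle
pickle.dump(ctrl.capture("scene"),open("s8.pkl","wb"))
E
python3 -m creep '[[[0,0,0,0,0,0],[0,0,0,0,0,0],[0,0,0,0,0,0],[0,0,0,0,0,0],[0,0,0,0,0,0],[0,0,0,0,0,0],[0,0,0,0,0,0],[0,0,0,0,0,0],[0,0,0,0,0,0],[0,0,0,0,0,0],[0,0,0,0,0,0],[0,0,0,0,0,0],[0,0,0,0,0,0],[0,0,0,0,0,0],[0,0,0,0,0,0],[0,0,0,0,0,0],[0,0,0,0,0,0],[0,0,0,0,0,0],[0,0,0,0,0,0],[0,0,0,0,0,0]]]' && python3 - <<'E'
from rig import ctrl
import pickle,numpy as np
S=[pickle.load(open("c6.pkl","rb"))["scene"]["image"],pickle.load(open("c7.pkl","rb"))["scene"]["image"],pickle.load(open("s8.pkl","rb"))["image"]]
c=ctrl.capture("scene"); pickle.dump(c,open("s9.pkl","wb")); S.append(c["image"])
r=[s[205:275,240:275].astype(float) for s in S]
print([[round(np.abs(a-b).mean(),1) for b in r] for a in r])
# bright column profile along the rod axis
for s in S: print(s[205:275:3,252:260].mean((1,2)).astype(int))
E
```

```text
time_s: 17.6
eef_pos: [478.7, -132.6, 248.8]
ee_rot: [0.003, 0.662, 0.75, -0.001]
force: [10.8, -0.3, -8.6]
grip_width: 0.471
grip_force: 5.4
time_s: 19.32
eef_pos: [478.7, -132.6, 248.8]
ee_rot: [0.003, 0.662, 0.75, -0.001]
force: [10.4, 1.1, -9.4]
grip_width: 0.467
grip_force: 5.4
[[np.float64(0.0), np.float64(32.8), np.float64(32.5), np.float64(32.6)], [np.float64(32.8), np.float64(0.0), np.float64(12.0), np.float64(12.0)], [np.float64(32.5), np.float64(12.0), np.float64(0.0), np.float64(3.1)], [np.float64(32.6), np.float64(12.0), np.float64(3.1), np.float64(0.0)]]
[ 51  52  60  83  81  81  82  75  34  31 100  83 101 112 139 159 164 165
 114  61  88  99  31  31]
[ 51  50  69 100  97  99  97  91  84  87  87  76  62  34  83 135  80  82
  77  58  87  97  31  30]
[ 52  49 104 159  99 100  96  91  84  83  84  84  85  84  78  69  39  66
 137  78  90  96  31  30]
[ 51  46 104 159  99  99  96  90  84  85  85  84  86  83  78  69  40  66
 135  80  89  97  28  30]
```

```bash
python3 -m creep '[[[0,0,0,0,0,0],[0,0,0,0,0,0],[0,0,0,0,0,0],[0,0,0,0,0,0],[0,0,0,0,0,0],[0,0,0,0,0,0],[0.5,0.06,0,0,0,0],[1,0.12,0,0,0,0],[1.5,0.18,0,0,0,0],[1.9,0.23,0,0,0,0],[2.1,0.25,0,0,0,0],[2.1,0.25,0,0,0,0],[2.1,0.25,0,0,0,0],[2.1,0.25,0,0,0,0],[2.1,0.25,0,0,0,0],[2.1,0.25,0,0,0,0]]]'; python3 - <<'E'
from rig import ctrl
from h import *
import cv2
d={n:ctrl.capture(n) for n in ("scene","wrist")}
c=d["wrist"]
h=cv2.cvtColor(c["image"],cv2.COLOR_RGB2HSV); m=((h[...,0]<8)|(h[...,0]>172))&(h[...,1]>150)&(h[...,2]>60)
n,l,s,ce=cv2.connectedComponentsWithStats(m.astype(np.uint8))
for i in range(1,n):
    if s[i,4]>300: print(ce[i],s[i],plane(ray(c,ce[i],1),200))
print(d["scene"]["image"][205:275:3,252:260].mean((1,2)).astype(int))
E
```

```text
time_s: 20.7
eef_pos: [530.4, -126.6, 249.1]
ee_rot: [0.002, 0.662, 0.75, -0.002]
force: [-2.2, 0.8, 2.2]
grip_width: 0.467
grip_force: 1.0
[270.50758397 293.53412784] [ 236  260   70   68 3692] [ 525.02519578 -127.72857017  200.        ]
[ 52  47 104 157  98  99  95  89  84  86  84  83  86  83  78  68  40  68
 137  78  91  97  27  33]
```

```bash
python3 -m creep '[[[0,0,0,0,0,0],[0,0,0,0,0,0],[0.4,0.05,0,0,0,0],[0.8,0.1,0,0,0,0],[1.2,0.15,0,0,0,0],[1.6,0.2,0,0,0,0],[1.85,0.23,0,0,0,0],[1.85,0.23,0,0,0,0],[1.85,0.23,0,0,0,0],[1.85,0.23,0,0,0,0],[1.85,0.23,0,0,0,0],[1.85,0.23,0,0,0,0],[1.85,0.23,0,0,0,0],[1.85,0.23,0,0,0,0],[1.85,0.23,0,0,0,0],[1.85,0.23,0,0,0,0],[1.85,0.23,0,0,0,0],[1.85,0.23,0,0,0,0],[1.85,0.23,0,0,0,0],[1.85,0.23,0,0,0,0]]]' && python3 -m creep '[[[0,0,0,0,0,0],[0,0,0,0,0,0],[0,0,0,0,0,0],[0,0,0,0,0,0],[0,0,0,0,0,0],[0,0,0,0,0,0],[0,0,0,0,0,0],[0,0,0,0,0,0],[0,0,0,0,0,0],[0,0,0,0,0,0],[0,0,0,0,0,0],[0,0,0,0,0,0],[0,0,0,0,0,0],[0,0,0,0,0,0],[0,0,0,0,0,0],[0,0,0,0,0,0],[0,0,0,0,0,0],[0,0,0,0,0,0],[0,0,0,0,0,0],[0,0,0,0,0,0]]]' && python3 -m creep '[[[0,0,0,0,0,0],[0,0,0,0,0,0],[0,0,0,0,0,0],[0,0,0,0,0,0],[0,0,0,0,0,0],[0,0,0,0,0,0],[0,0,0,0,0,0],[0,0,0,0,0,0],[0,0,0,0,0,0],[0,0,0,0,0,0],[0,0,0,0,0,0],[0,0,0,0,0,0],[0,0,0,0,0,0],[0,0,0,0,0,0],[0,0,0,0,0,0],[0,0,0,0,0,0],[0,0,0,0,0,0],[0,0,0,0,0,0],[0,0,0,0,0,0],[0,0,0,0,0,0]]]'; python3 - <<'E'
from rig import ctrl
from h import *
import cv2
d={n:ctrl.capture(n) for n in ("scene","wrist")}
c=d["wrist"]
h=cv2.cvtColor(c["image"],cv2.COLOR_RGB2HSV); m=((h[...,0]<8)|(h[...,0]>172))&(h[...,1]>150)&(h[...,2]>60)
n,l,s,ce=cv2.connectedComponentsWithStats(m.astype(np.uint8))
for i in range(1,n):
    if s[i,4]>300: print(ce[i],s[i],plane(ray(c,ce[i],1),192))
print(d["scene"]["image"][205:275:3,252:260].mean((1,2)).astype(int))
pickle.dump(d,open("c10.pkl","wb"))
E
```

```text
time_s: 22.47
eef_pos: [574.7, -120.7, 246.0]
ee_rot: [-0.003, 0.661, 0.75, -0.005]
force: [-13.4, -1.9, -8.4]
grip_width: 0.468
grip_force: 6.8
time_s: 24.13
eef_pos: [574.8, -120.7, 246.0]
ee_rot: [-0.002, 0.661, 0.75, -0.005]
force: [-12.8, -2.3, -10.0]
grip_width: 0.471
grip_force: 6.4
time_s: 25.8
eef_pos: [574.8, -120.7, 246.0]
ee_rot: [-0.002, 0.661, 0.75, -0.005]
force: [-13.1, -2.6, -9.2]
grip_width: 0.465
grip_force: 6.4
[269.9562982  288.94344473] [ 237  257   67   65 3501] [ 568.45592758 -122.40585026  192.        ]
[ 53  50  69  98  96 100  83  72  33  32  97  82 100 110 143 139 159 162
 157  79  85  96  30  32]
```

```bash
python3 -m creep '[[[-0.4,-0.05,0,0,0,0],[-0.8,-0.1,0,0,0,0],[-1.2,-0.15,0,0,0,0],[-1.5,-0.19,0,0,0,0],[-1.7,-0.21,0,0,0,0],[-1.8,-0.22,0,0,0,0],[-1.8,-0.22,0,0,0,0],[-1.8,-0.22,0,0,0,0],[-1.8,-0.22,0,0,0,0],[-1.8,-0.22,0,0,0,0],[-1.8,-0.22,0,0,0,0],[-1.8,-0.22,0,0,0,0]]]' 60; python3 - <<'E'
from rig import ctrl
from h import *
import cv2
d={n:ctrl.capture(n) for n in ("scene","wrist")}
c=d["wrist"]
h=cv2.cvtColor(c["image"],cv2.COLOR_RGB2HSV); m=((h[...,0]<8)|(h[...,0]>172))&(h[...,1]>150)&(h[...,2]>60)
n,l,s,ce=cv2.connectedComponentsWithStats(m.astype(np.uint8))
for i in range(1,n):
    if s[i,4]>300: print(ce[i],s[i],plane(ray(c,ce[i],1),200))
print(ctrl.sense()["force"],ctrl.sense()["grip_force"])
E
```

```text
time_s: 26.9
eef_pos: [532.2, -126.2, 248.9]
ee_rot: [0.002, 0.661, 0.75, -0.002]
force: [-0.3, 0.1, 0.1]
grip_width: 0.702
grip_force: 0.0
[279.2928101  294.06119649] [ 245  260   69   68 3644] [ 530.31560566 -127.00915892  200.        ]
[0.41016456 0.04931897 1.25159629] 0.0
```

The ball is back at its rest place with no contact. Withdrawing upwards.

```bash
python3 -m creep '[[[0,0,0.8,0,0,0],[0,0,1.8,0,0,0],[0,0,3,0,0,0],[0,0,4,0,0,0],[-1.5,0,4.5,0,0,0],[-3,0,4.5,0,0,0],[-4,0,4.5,0,0,0],[-4,0,4.5,0,0,0],[-4,0,4.5,0,0,0],[-4,0,4.5,0,0,0]]]'; python3 - <<'E'
from rig import ctrl
from h import *
import cv2
np.set_printoptions(precision=1,suppress=True)
d={n:ctrl.capture(n) for n in ("scene","top")}
a=pickle.load(open("c6.pkl","rb"))["scene"]["image"]; b=d["scene"]["image"]
print(b[205:275:3,252:260].mean((1,2)).astype(int))
print("roi diff",np.abs(a[205:290,240:280].astype(float)-b[205:290,240:280]).mean())
h=cv2.cvtColor(b,cv2.COLOR_RGB2HSV)[240:280,235:285]
for nm,m in (("brass",(h[...,0]>15)&(h[...,0]<28)&(h[...,1]>130)&(h[...,2]>80)),("blue",(h[...,0]>108)&(h[...,0]<128)&(h[...,1]>130))):
    h0=np.argwhere(m); print(nm,len(h0),h0.mean(0)[::-1]+[235,240],h0.min(0)[::-1]+[235,240],h0.max(0)[::-1]+[235,240])
ha=cv2.cvtColor(a,cv2.COLOR_RGB2HSV)[240:280,235:285]
for nm,m in (("brass0",(ha[...,0]>15)&(ha[...,0]<28)&(ha[...,1]>130)&(ha[...,2]>80)),("blue0",(ha[...,0]>108)&(ha[...,0]<128)&(ha[...,1]>130))):
    h0=np.argwhere(m); print(nm,len(h0),h0.mean(0)[::-1]+[235,240],h0.min(0)[::-1]+[235,240],h0.max(0)[::-1]+[235,240])
c=d["top"]; h=cv2.cvtColor(c["image"],cv2.COLOR_RGB2HSV); m=((h[...,0]<8)|(h[...,0]>172))&(h[...,1]>150)&(h[...,2]>60)
p=np.argwhere(m[205:240,315:360]).mean(0)[::-1]+[315,205]; print("ball",p,plane(ray(c,p),200))
E
```

```text
time_s: 27.83
eef_pos: [432.5, -126.4, 361.6]
ee_rot: [0.002, 0.661, 0.75, -0.002]
force: [-0.1, -0.2, 0.4]
grip_width: 0.7
grip_force: 0.0
[ 52  48  69 101  99 101  89  75  33  36  99  83 105 112 145 143 162 163
 159  79  88  97  30  30]
roi diff 21.944411764705883
brass 74 [256.8 255.9] [247 249] [265 262]
blue 224 [255.5 271.6] [236 240] [267 279]
brass0 82 [256.5 256.4] [247 248] [265 262]
blue0 223 [255.5 271.5] [235 243] [267 278]
ball [337.2 221.3] [ 530.8 -124.7  200. ]
```

```bash
python3 -c "
from rig import ctrl
print(ctrl.finish_job())"
```

```text
the job is handed in; nothing more can be done
None
```

I handed the job in at about 28 s: the blue-banded tin stands in the vee after the full press cycle, ram up, lever recentred, arm clear. I judged the lid flush only from the ram stopping at full depth, not by measuring the lid.

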